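# Close up and clamp the staining boxes on the shaker

### The job

Get the shaker ready to run: nudge the three staining boxes on its deck into one close, straight row, touching side by side with the first against the blue side fence, and bring the sliding clamping bar up so that its sprung pads press firmly on all three and holds them against the rear bar. The boxes are thin, so push gently, do not tip them, and leave everything else on the bench where it stands.

Things in the scene. Friction and masses are not known exactly. Their poses are not given: they have to be found in the camera images.
- shaker: orbital shaker, parked and fixed: white housing, aluminium deck 320 (x) x 400 (y) mm with grey mat, deck top 120 mm above the bench. Origin: on the bench under the deck's centre; x runs from the sliding clamping bar (near edge) to the rear bar (far edge), y to the blue side fence, z up. The deck's -y side is open, without a wall.
- rear_edge (a point): middle of the deck's far edge, on the deck (shaker x = +160 mm). The rear bar (aluminium, dark face to the boxes, 36 mm high, shaker y = -164 to +154 mm) lies parallel to y in front of this edge, screwed fast, at a place that differs each time: its face lies 50 to 75 mm nearer than this edge. It is not measured: see it or feel for it with the boxes.
- fence_face (a point): foot of the inner face of the blue side fence, middle of its length. The face is the plane shaker y = +165 mm; the fence is fixed, 34 mm high and 300 mm long along shaker x.
- clamp_bar: sliding clamping bar: aluminium beam 24 (x) x 318 (y) x 36 mm high along shaker y. Slides along shaker x only, from x = -121 mm (fully back) 118 mm towards the rear bar. A friction brake holds it where it is left, even against its springs; 9 to 10 N slide it either way. Origin: middle of the beam's thickness, on the deck, on the shaker's x axis; x to the rear bar.
- strip_free (a point): foot of the free face of the sprung strip on the clamping bar's front, 26 mm ahead of the bar's origin (point fixed to the bar). The strip is eight black pads in a line, each 38 mm wide, 5 to 35 mm above the deck, from shaker y = -154 to +164 mm; two pads bear on each box of a closed row. Each yields up to 8 mm at 0.17 N per mm (three boxes: 1 N per mm), then is rigid.
- clamp_grip (a point): centre of the red bow handle on the clamping bar: a grip 16 (x) x 120 (y) x 14 (z) mm along shaker y, on two 12 mm posts 50 mm either side of the centre; centre 79 mm above the deck, straight above the bar's origin. Pinch it across its 16 mm from above, push or pull.
- box_blue: a lidded gel staining box, clear tub with a blue lid, 110 (own x) x 80 (own y) x 44 mm high, rigid, thin-walled, 80 to 125 g; starts loose on the shaker's deck, out of line and askew. Origin: centre of its underside; z up.
- box_orange: a lidded gel staining box, clear tub with an orange lid, 110 (own x) x 80 (own y) x 44 mm high, rigid, thin-walled, 80 to 125 g; starts loose on the shaker's deck, out of line and askew. Origin: centre of its underside; z up.
- box_green: a lidded gel staining box, clear tub with a green lid, 110 (own x) x 80 (own y) x 44 mm high, rigid, thin-walled, 80 to 125 g; starts loose on the shaker's deck, out of line and askew. Origin: centre of its underside; z up.
- spare_box: bystander: a fourth staining box with a white lid, same size, on the bench beside the shaker; not to be used. Origin: centre of its underside.
- wash_bottle: bystander: white squeeze wash bottle with red nozzle, 62 mm across, 185 mm high, on the bench. Origin: centre of its underside.
- amber_bottle: bystander: amber glass bottle, 68 mm across, 150 mm high, on the bench. Origin: centre of its underside.
- beaker: bystander: glass beaker, 74 mm across, 92 mm high, on the bench. Origin: centre of its underside.
- grad_cylinder: bystander: measuring cylinder on a blue foot, foot 80 mm across, 194 mm high, on the bench. Origin: centre of its underside.
- soap_pump: bystander: red soap dispenser with white pump, 62 mm across, 143 mm high, on the bench. Origin: centre of its underside.
Things that resemble listed ones, but are neither listed nor needed, are in the scene too. Leave any yellow look-alike of the box_orange alone.

How it is judged:
At the end, for the whole second after the job is handed in: All three boxes stand flat, square to the fence within 2 degrees, in any order, closed up against the blue fence with at most 3 mm of gaps in the whole row (all centres above shaker y = -38 mm), at rest, and the clamping bar, released, presses on each with more than 1.2 N (contact force between clamp_bar and box_blue above 1.2 N and y of each of box_blue, box_orange, box_green in the frame of shaker above -0.038 m and angle between the x axis of each of box_blue, box_orange, box_green and the x axis of shaker, either way round below 0.035 rad and z of box_blue in the frame of shaker between 0.117 and 0.123 m and angle between each of box_blue, box_orange, box_green's own z axis and vertical below 0.04 rad and linear speed of each of box_blue, box_orange, box_green below 0.01 m/s and contact force between clamp_bar and box_orange above 1.2 N and z of box_orange in the frame of shaker between 0.117 and 0.123 m and contact force between clamp_bar and box_green above 1.2 N and z of box_green in the frame of shaker between 0.117 and 0.123 m); the robot touches nothing.
It fails at once if the robot pushes on a staining box with more than 40 N (contact force between any of the fingers, the arm and box_blue above 40 N or contact force between any of the fingers, the arm and box_orange above 40 N or contact force between any of the fingers, the arm and box_green above 40 N).
It fails at once if the clamping bar squeezes a staining box with more than 25 N (contact force between clamp_bar and box_blue above 25 N or contact force between clamp_bar and box_orange above 25 N or contact force between clamp_bar and box_green above 25 N).
It fails at once if a staining box is tipped by more than 17 degrees (angle between any of box_blue, box_orange, box_green's own z axis and vertical above 0.3 rad).
It fails at once if something else on the bench is shifted by more than 20 mm (distance of any of spare_box, wash_bottle, amber_bottle, beaker, grad_cylinder, soap_pump from where it was at the start of the episode above 0.02 m).
It fails at once if something else on the bench is tipped by more than 17 degrees (angle between any of spare_box, wash_bottle, amber_bottle, beaker, grad_cylinder, soap_pump's own z axis and vertical above 0.3 rad).
It also fails if it takes over 62 s, if anything falls off the work surface, if the arm or the gripper's body presses on something with over 40 N, if the wrist force passes 120 N, or if a joint passes its speed limit or range.

### The arm

A 7-joint arm with a two-finger parallel gripper is mounted at the origin on the work surface. World frame = base frame: x ahead of the robot, y to its left, z up, the work surface at z = 0. Lengths are in m, angles in rad, forces in N, time in s.
With the tool pointing down it reaches from about 0.35 to 0.9 m from the base axis. Payload 7.2 kg.
Tool frame: the origin (TCP) lies midway between the tips of the shut fingers; the grasp point (between the pads) lies 19 mm behind it (manip.grip_point_offset is the distance from the TCP to the grasp point, in m); z points along the fingers, y is the line along which they close (so a half turn about z gives the same grasp; the last joint's range is limited). The gripper opens to 85 mm and grips with 20 to 120 N. Pads are 22 mm wide; open, the fingers measure 114 mm over their backs; the gripper's body (76 mm by 85 mm) begins 54 mm behind the grasp point. The pads swing forward as they close: fully open they stand 13 mm farther back than shut.
Start: joints at [1.217, 0.411, -0.013, 1.596, 0.006, 1.134, -0.082], TCP at [0.176, -0.6, 0.231] pointing down, gripper open.
Joint ranges: [-2.95, 2.95], [-0.29, 1.99], [-1.47, 1.44], [0.14, 2.54], [-1.03, 4.17], [0.13, 1.85], [-2.86, 2.86]. Speed limits (rad/s): [2.39, 2.39, 3.01, 3.01, 3.14, 3.14, 3.14].

### API

Orientations are given as a unit quaternion [w, x, y, z].
In Python, from station import manip gives the robot as it stands.
- The arm moves only by the shell command python3 -m inch 'ROWS' [FORCE]. ROWS is JSON, a list of rows, each a list of 7 numbers: the shift along the tool's x, y, z as a fraction of full scale, then the turn, a rotation vector about the tool's x, y, z as a fraction of full scale, then the closure, from -1 (fully open) to 1 (shut), so that 0 is half open. A call has 1 to 8 rows; each row is the pose to reach, as a shift and turn from the pose commanded when the call began, along the tool's axes at that moment; what a row does not reach only later rows make up. Full scale, the value 1, is 0.2 m for a shift and pi/2 rad for a turn. A row lasts 1/10 s, in which the tool goes at most 50 mm and 8.59 degrees, less where a joint would pass 70% of its speed; a pose out of reach is approached as far as the arm can. A call with a number of a shift or a turn outside -1 to 1 is refused whole. A call with a gripper value outside its range is refused whole. The fingers move at their own pace and stop on an object; FORCE is the grip in N (left out, the last holds). Time passes only in rows, so rows that repeat a pose let the fingers close. It gives the time, the measured TCP pose, the force, the opening and the grip force at its end, in the units of the state.
- manip.get_state(): the state, without advancing time (a new reading comes with each control period).
- manip.read_camera(name): name is "scene" or "top" or "wrist"; returns a dict with "image" (400x640x3 uint8, red, green, blue), "camera_matrix" (3x3 intrinsics, pixels), "view" (4x4, takes a point from world to camera coordinates); the wrist camera has in their place "tool_from_camera" (4x4, takes a point from camera to tool coordinates, whose origin is the TCP and whose axes are the flange's). Camera axes: x right, y down, z forward; pixel columns grow to the right and rows downward; lengths in m; the calibration is good to about 2 mm. The wrist camera is an equidistant fisheye: a pixel r from the principal point sees the ray r / f radians off the axis. A picture is of the moment at which its call begins: read the wrist's pose just before it. There is no depth.
- manip.close_job(): hands the job in; it is judged then, once.
The state is a dict: "clock": time; "joints": joint angles; "qd": joint speeds; "effort": joint torques, N m; "position": TCP position; "eef_rot": TCP orientation; "ft_force": force on the tool from outside, world axes, zero at the start; "moment": the same for the moment, N m; "grip_width": opening from 0.0 (shut) to 1.0 (fully open); "grip_force": force on a finger pad.
Only numpy, scipy, OpenCV 4.12 (cv2) and the standard library are available. Lean on these libraries where they do the work, as an engineer would, in place of code of your own. Each camera call takes 0.05 s, during which the arm holds its last target. There are 200 camera calls.

## Working session

There is one attempt and no reset: what is moved stays moved. The work goes in short steps, Python scripts to look and compute and a shell command to move; the robot and the scene stay as the last step left them, time stands still between calls to the robot, and variables do not carry over. Pictures are saved under pics/ and viewed, at most 10 in all, crops included, and the job is handed in when it is done.

```bash
mkdir -p pics; ls; python3 - <<'E'
from station import manip
import cv2,json
s=manip.get_state(); print({k:s[k] for k in('clock','position','eef_rot','ft_force','grip_width')})
for n in('top','scene'):
    c=manip.read_camera(n); cv2.imwrite(f'pics/{n}0.png',c['image'][:,:,::-1]); print(n,c['camera_matrix'],c['view'])
c=manip.read_camera('wrist');print(c['tool_from_camera'],c['camera_matrix'])
E
```

```text
pics
{'clock': 0.0, 'position': array([ 0.1760122 , -0.59917069,  0.23044609]), 'eef_rot': array([-8.02067390e-04,  9.89806184e-01,  1.42418569e-01, -1.63218520e-04]), 'ft_force': array([-0.50974391, -0.45903161,  0.01420956]), 'grip_width': 0.997914922166116}
top [[393.88797657   0.         325.2606302 ]
 [  0.         393.88797657 199.56866158]
 [  0.           0.           1.        ]] [[ 0.01480682 -0.99988289 -0.00386853 -0.03244384]
 [-0.97894612 -0.01370883 -0.20365797  0.58520388]
 [ 0.20358109  0.00680261 -0.97903445  1.37671809]
 [ 0.          0.          0.          1.        ]]
scene [[405.62142843   0.         317.92725275]
 [  0.         405.62142843 195.22222009]
 [  0.           0.           1.        ]] [[ 0.0572487   0.99834793 -0.00489965  0.00773405]
 [ 0.71282179 -0.04431081 -0.69994403 -0.29362132]
 [-0.69900478  0.03657831 -0.71418089  1.69601025]
 [ 0.          0.          0.          1.        ]]
[[-6.25627792e-04 -9.66137154e-01 -2.58028307e-01  6.60392404e-02]
 [ 9.99999804e-01 -6.00868653e-04 -1.74810814e-04  2.49357197e-04]
 [ 1.38501008e-05 -2.58028366e-01  9.66137341e-01 -1.43363253e-01]
 [ 0.00000000e+00  0.00000000e+00  0.00000000e+00  1.00000000e+00]] [[309.70691629   0.         320.33664142]
 [  0.         309.70691629 201.65685278]
 [  0.           0.           1.        ]]
```

View pics/top0.png

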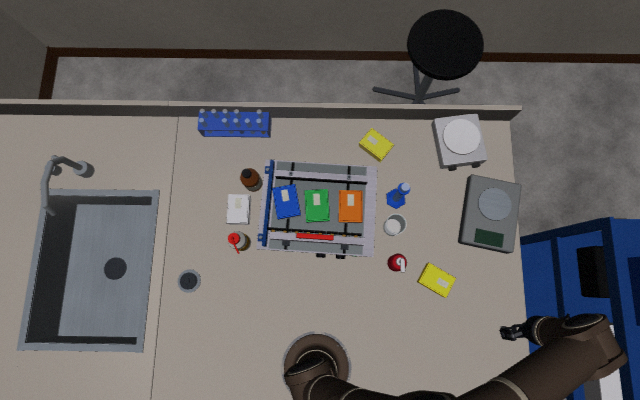

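View pics/scene0.png

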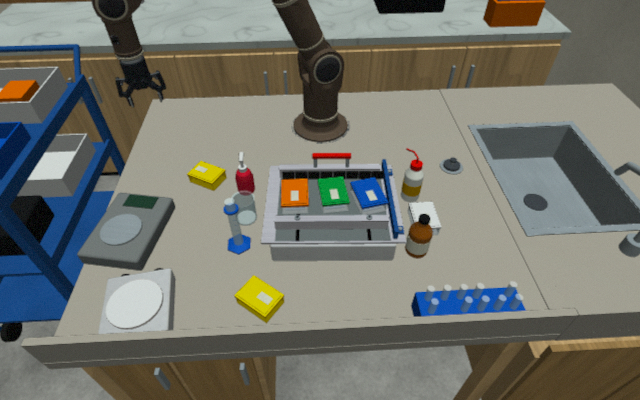

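```bash
python3 - <<'E'
import cv2
a=cv2.imread('pics/top0.png')[150:270,250:390]; cv2.imwrite('pics/t1.png',cv2.resize(a,None,fx=5,fy=5,interpolation=cv2.INTER_CUBIC))
a=cv2.imread('pics/scene0.png')[140:270,255:415]; cv2.imwrite('pics/s1.png',cv2.resize(a,None,fx=4.5,fy=4.5,interpolation=cv2.INTER_CUBIC))
E
```

```text
(no output)
```

View pics/t1.png

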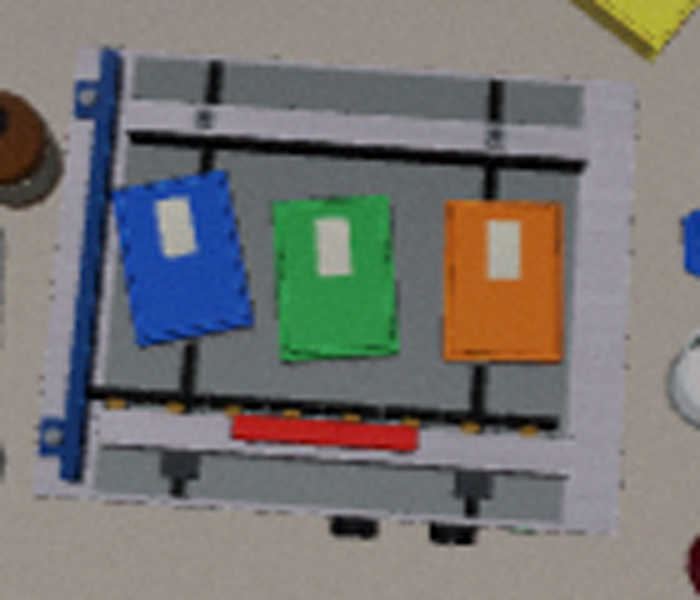

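View pics/s1.png

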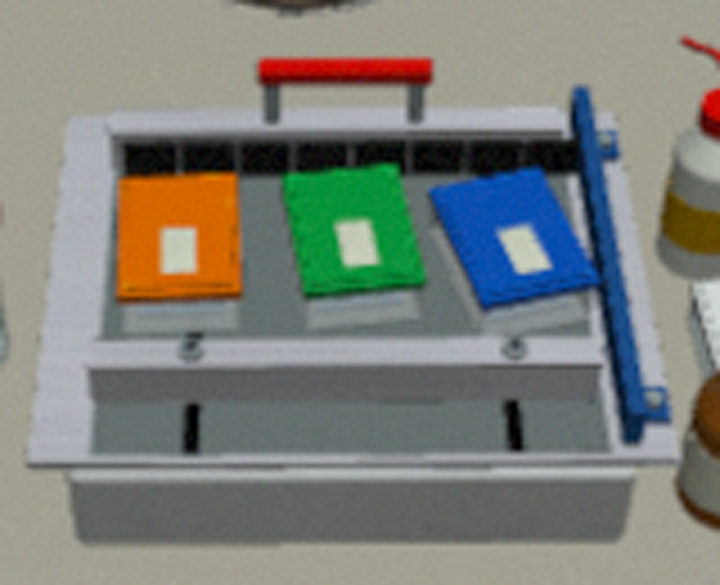

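```bash
cat >h.py <<'E'
import numpy as np
K=np.array([[393.88797657,0,325.2606302],[0,393.88797657,199.56866158],[0,0,1]])
V=np.array([[0.01480682,-0.99988289,-0.00386853,-0.03244384],[-0.97894612,-0.01370883,-0.20365797,0.58520388],[0.20358109,0.00680261,-0.97903445,1.37671809]])
C=-V[:,:3].T@V[:,3]
def w(px,z):
    d=V[:,:3].T@np.linalg.inv(K)@np.array([px[0],px[1],1.]); return C+d*(z-C[2])/d[2]
def cr(u,v,z): return w(((u+.5)/5-.5+250,(v+.5)/5-.5+150),z)
E
python3 - <<'E'
from h import *
np.set_printoptions(precision=4,suppress=True)
print('C',C)
d=np.array([cr(*p,.12)[:2] for p in[(80,50),(637,82),(617,535),(35,497)]])
print(d,np.linalg.norm(np.roll(d,-1,0)-d,axis=1))
c=d.mean(0)
ey=d[0]-d[1]+d[3]-d[2]; ex=d[0]-d[3]+d[1]-d[2]
th=np.arctan2(-ey[0],ey[1]); th2=np.arctan2(ex[1],ex[0]);print('th',th,th2,'c',c)
th=(th+th2)/2
R=np.array([[np.cos(th),-np.sin(th)],[np.sin(th),np.cos(th)]])
S=lambda u,v,z:R.T@(cr(u,v,z)[:2]-c)
for n,q in dict(blue=[(113,190),(228,170),(254,327),(138,347)],green=[(273,200),(388,195),(399,354),(281,362)],orange=[(444,200),(563,203),(562,361),(443,360)]).items():
    p=np.array([S(*a,.164) for a in q]); e=p[0]-p[3]+p[1]-p[2]
    print(n,p.mean(0),np.degrees(np.arctan2(e[1],e[0])),[np.linalg.norm(p[0]-p[3]),np.linalg.norm(p[0]-p[1])])
for n,a in dict(rear1=(130,132,.156),rear2=(585,162,.156),rf1=(130,143,.12),rf2=(585,174,.12),h=(325,433,.206),hl=(231,427,.206),hr=(418,440,.206),ftop=(118,55,.154),fbot=(78,480,.154)).items(): print(n,S(*a),cr(*a))
E
```

```text
C [ 0.2931 -0.0338  1.4669]
[[ 0.7159  0.1907]
 [ 0.6976 -0.2065]
 [ 0.378  -0.1891]
 [ 0.3979  0.2069]] [0.3976 0.32   0.3965 0.3184]
th -0.0481719031945228 -0.05252435191567942 c [0.5474 0.0005]
blue [0.0039 0.1068] 13.902108108980073 [np.float64(0.10979460511518163), np.float64(0.07928710781841992)]
green [-0.0027  0.0034] 7.316908881831453 [np.float64(0.11130813611073033), np.float64(0.07821423032274885)]
orange [ 0.0024 -0.1095] 2.643114679757447 [np.float64(0.109732770460439), np.float64(0.0807864370951395)]
rear1 [0.0913 0.1519] [0.6462 0.1476 0.156 ]
rear2 [ 0.0901 -0.1617] [ 0.6292 -0.1655  0.156 ]
rf1 [0.0927 0.1566] [0.6478 0.1522 0.12  ]
rf2 [ 0.0908 -0.1652] [ 0.6297 -0.1691  0.12  ]
h [-0.1128  0.0012] [0.4348 0.0074 0.206 ]
hl [-0.1128  0.0617] [0.4378 0.0678 0.206 ]
hr [-0.1134 -0.0586] [ 0.4312 -0.0523  0.206 ]
ftop [0.1465 0.1655] [0.702  0.1584 0.154 ]
fbot [-0.1489  0.165 ] [0.407  0.1728 0.154 ]
```

```bash
cat >>h.py <<'E'
from station import manip
from scipy.spatial.transform import Rotation as Ro
TH=-.0503; CS=np.array([.5474,.0005,.12])
RS=Ro.from_euler('z',TH).as_matrix()
def go(x,y,z):
    s=manip.get_state(); q=s['eef_rot']; R=Ro.from_quat(q[[1,2,3,0]]).as_matrix()
    p=s['position']; sp=RS.T@(p-CS)
    T=RS@np.array([[0,1,0],[1,0,0],[0,0,-1]]).T
    print('t',round(s['clock'],2),'shaker pos mm',np.round(sp*1000,1),'F',np.round(RS.T@s['ft_force'],2),'gw',round(s['grip_width'],3))
    print('shift frac',np.round(R.T@(CS+RS@np.array([x,y,z])-p)/.2,3),'turn frac',np.round(Ro.from_matrix(R.T@T).as_rotvec()/(np.pi/2),4))
E
python3 -c "
from h import *
go(.0,-.172,.15)
for p,z in[((404,187),.19),((395,226),.09),((397,263),.14),((437,280),.05)]: print(w(p,z), RS.T@(w(p,z)-CS))"
```

```text
t 0.15 shaker pos mm [-340.7 -617.7  110.6] F [ 0.35  0.37 -0.63] gw 1.001
shift frac [ 2.343 -1.542 -0.195] turn frac [-7.00e-04 -4.00e-04 -7.86e-01]
[ 0.60503757 -0.28651176  0.19      ] [ 0.07199527 -0.2837508   0.07      ]
[ 0.48785006 -0.27101072  0.09      ] [-0.04582339 -0.27416142 -0.03      ]
[ 0.35681758 -0.26641327  0.14      ] [-0.1769213  -0.27615794  0.02      ]
[ 0.30402065 -0.42159434  0.05      ] [-0.22184914 -0.4337973  -0.07      ]
```

```bash
python3 -m inch '[[0.2,-0.1,-0.2,0,0,-0.1,0],[0.4,-0.3,-0.25,0,0,-0.2,0],[0.6,-0.4,-0.25,0,0,-0.3,0],[0.8,-0.55,-0.25,0,0,-0.4,0],[1,-0.65,-0.25,0,0,-0.5,0],[1,-0.65,-0.25,0,0,-0.6,0],[1,-0.65,-0.25,0,0,-0.7,0],[1,-0.65,-0.25,0,0,-0.786,0]]'; python3 -c "
from h import *
go(.0,-.172,.16)"
```

```text
clock: 0.95
position: [0.3318, -0.4179, 0.2811]
eef_rot: [-0.0, 0.734, 0.679, -0.0]
ft_force: [0.2, 0.4, -0.4]
grip_width: 0.499
grip_force: 0.0
t 0.95 shaker pos mm [-194.3 -428.7  161.1] F [ 0.17  0.36 -0.36] gw 0.499
shift frac [1.309 0.936 0.006] turn frac [-0.0002 -0.0001 -0.0172]
```

```bash
python3 -m inch '[[0.2,0.2,0,0,0,-0.017,0],[0.4,0.4,0,0,0,-0.017,0],[0.6,0.55,0,0,0,-0.017,0],[0.8,0.7,0,0,0,-0.017,0],[1,0.94,0,0,0,-0.017,0],[1,0.94,0,0,0,-0.017,0]]'; python3 -c "
from h import *
go(.0,-.172,.013)"
```

```text
clock: 1.55
position: [0.5386, -0.2308, 0.2812]
eef_rot: [-0.0, 0.726, 0.688, 0.001]
ft_force: [0.5, -0.6, -0.1]
grip_width: 0.502
grip_force: 0.0
t 1.55 shaker pos mm [   2.8 -231.5  161.2] F [ 0.56 -0.57 -0.05] gw 0.502
shift frac [ 0.296 -0.016  0.742] turn frac [ 0.0006 -0.0012 -0.0021]
```

```bash
python3 -m inch '[[0.15,0,0.1,0,0,0,0],[0.29,0,0.2,0,0,0,0],[0.29,-0.015,0.35,0,0,0,0],[0.29,-0.015,0.5,0,0,0,0],[0.29,-0.015,0.65,0,0,0,0],[0.29,-0.015,0.75,0,0,0,0],[0.29,-0.015,0.75,0,0,0,0]]'; python3 -c "
from h import *
go(.0,-.09,.011)
import cv2
c=manip.read_camera('wrist');cv2.imwrite('pics/w1.png',c['image'][:,:,::-1])"
```

```text
clock: 2.25
position: [0.534, -0.1767, 0.1283]
eef_rot: [-0.003, 0.727, 0.686, -0.001]
ft_force: [-0.7, -0.5, 0.7]
grip_width: 0.499
grip_force: 0.0
t 2.25 shaker pos mm [  -4.5 -177.7    8.3] F [-0.66 -0.55  0.75] gw 0.499
shift frac [ 0.439  0.019 -0.013] turn frac [-0.0035 -0.0009 -0.005 ]
```

View pics/w1.png

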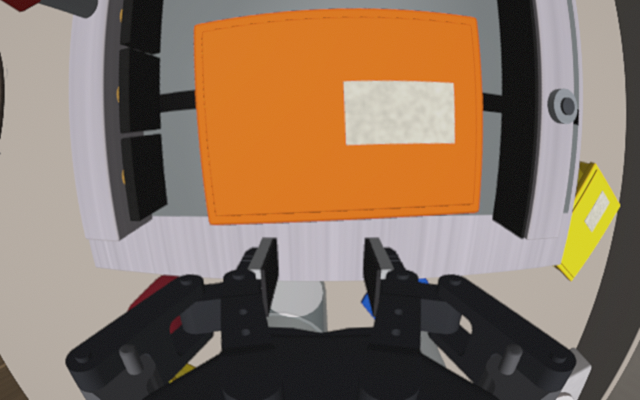

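```bash
python3 -m inch '[[0.05,0.02,-0.02,0,0,-0.005,0],[0.09,0.02,-0.02,0,0,-0.005,0],[0.13,0.02,-0.02,0,0,-0.005,0],[0.17,0.02,-0.02,0,0,-0.005,0],[0.21,0.02,-0.02,0,0,-0.005,0],[0.25,0.02,-0.02,0,0,-0.005,0],[0.29,0.02,-0.02,0,0,-0.005,0],[0.33,0.02,-0.02,0,0,-0.005,0]]'; python3 -c "
from h import *
go(.0,-.09,.011)"
```

```text
clock: 3.1
position: [0.5439, -0.111, 0.1353]
eef_rot: [0.0, 0.725, 0.689, -0.0]
ft_force: [0.6, -2.3, 1.8]
grip_width: 0.5
grip_force: 1.3
t 3.1 shaker pos mm [   2.1 -111.6   15.3] F [ 0.68 -2.24  1.8 ] gw 0.5
shift frac [ 0.108 -0.011  0.021] turn frac [-0.0001  0.0002 -0.0001]
```

```bash
python3 -m inch '[[0.02,-0.01,0.01,0,0,0,0],[0.04,-0.01,0.02,0,0,0,0],[0.06,-0.01,0.02,0,0,0,0],[0.075,-0.01,0.02,0,0,0,0],[0.09,-0.01,0.02,0,0,0,0],[0.1,-0.01,0.02,0,0,0,0],[0.1,-0.01,0.02,0,0,0,0]]'; python3 -c "
from h import *
go(.0,-.086,.011)"
```

```text
clock: 3.8
position: [0.543, -0.0908, 0.1313]
eef_rot: [-0.0, 0.725, 0.689, 0.0]
ft_force: [0.1, 0.4, 0.1]
grip_width: 0.504
grip_force: 0.0
t 3.8 shaker pos mm [  0.2 -91.4  11.3] F [0.04 0.45 0.14] gw 0.504
shift frac [ 0.027 -0.001  0.001] turn frac [ 0.     -0.0003  0.0002]
```

```bash
python3 -m inch '[[0.01,0,0,0,0,0,0],[0.02,0,0,0,0,0,0],[0.03,0,0,0,0,0,0],[0.03,0,0,0,0,0,0]]'; python3 -c "
from h import *
go(.0,-.086,.011)
import cv2
c=manip.read_camera('wrist');cv2.imwrite('pics/w2.png',c['image'][:,:,::-1])"
```

```text
clock: 4.2
position: [0.543, -0.086, 0.1313]
eef_rot: [0.0, 0.725, 0.689, -0.001]
ft_force: [-1.0, -2.9, 0.1]
grip_width: 0.502
grip_force: 1.7
t 4.2 shaker pos mm [ -0.1 -86.6  11.3] F [-0.83 -2.91  0.14] gw 0.502
shift frac [0.003 0.    0.001] turn frac [-0.0003  0.0006 -0.0003]
```

View pics/w2.png

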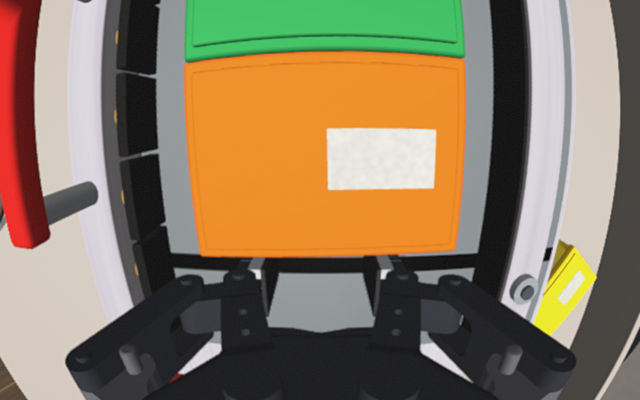

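```bash
python3 -m inch '[[0.01,0,0,0,0,0,0],[0.015,0,0,0,0,0,0],[0.02,0,0,0,0,0,0],[0.02,0,0,0,0,0,0]]'; python3 -c "
from h import *
go(.0,-.086,.011)
import cv2
c=manip.read_camera('top');cv2.imwrite('pics/t2.png',cv2.resize(c['image'][150:270,250:390,::-1],None,fx=5,fy=5,interpolation=cv2.INTER_CUBIC))"
```

```text
clock: 4.65
position: [0.5425, -0.0857, 0.1313]
eef_rot: [0.001, 0.726, 0.688, -0.002]
ft_force: [-3.8, -14.0, 3.4]
grip_width: 0.499
grip_force: 6.8
t 4.65 shaker pos mm [ -0.6 -86.4  11.3] F [ -3.08 -14.14   3.37] gw 0.499
shift frac [0.002 0.003 0.001] turn frac [-0.001   0.0032 -0.0018]
```

View pics/t2.png

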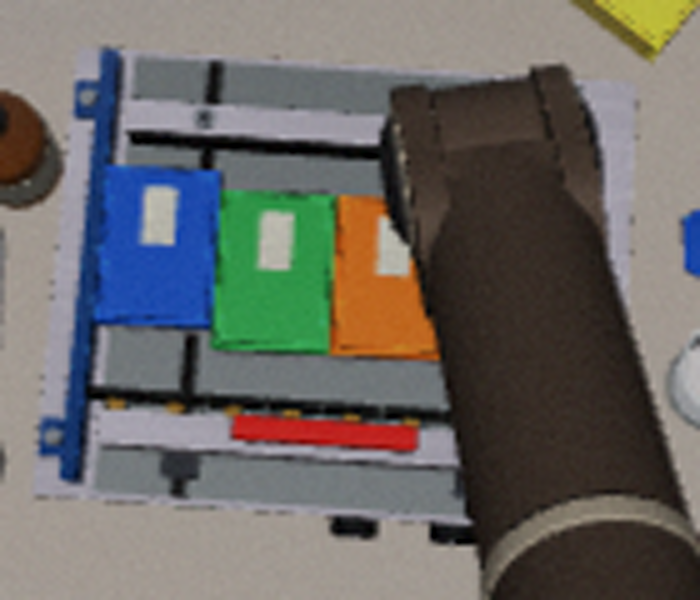

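```bash
python3 -m inch '[[-0.05,0,0,0,0,0,0],[-0.15,0,0,0,0,0,0],[-0.15,0,-0.2,0,0,0,0],[-0.15,0,-0.4,0,0,0,0],[-0.1,0,-0.6,0,0,0,0],[0.1,-0.2,-0.6,0,0,0,0],[0.3,-0.4,-0.6,0,0,0,0],[0.44,-0.56,-0.6,0,0,0,0]]'; python3 -c "
from h import *
go(-.113,0,.061)"
```

```text
clock: 5.5
position: [0.4392, 0.0104, 0.2515]
eef_rot: [-0.0, 0.725, 0.689, 0.001]
ft_force: [0.7, 0.8, 0.6]
grip_width: 0.502
grip_force: 0.0
t 5.5 shaker pos mm [-108.6    4.4  131.5] F [0.69 0.8  0.62] gw 0.502
shift frac [-0.022 -0.022  0.352] turn frac [ 0.0008 -0.0009  0.0003]
```

```bash
python3 -m inch '[[-0.02,-0.02,0.05,0,0,0,0],[-0.02,-0.02,0.2,0,0,0,0],[-0.02,-0.02,0.352,0,0,0,0],[-0.02,-0.02,0.352,0,0,0,0],[-0.02,-0.02,0.352,0,0,0,1],[-0.02,-0.02,0.352,0,0,0,1],[-0.02,-0.02,0.352,0,0,0,1],[-0.02,-0.02,0.352,0,0,0,1]]' 40; python3 -c "
from h import *
go(-.06,0,.061)
import cv2
c=manip.read_camera('wrist');cv2.imwrite('pics/w3.png',c['image'][:,:,::-1])"
```

```text
clock: 6.3
position: [0.4367, 0.0047, 0.1822]
eef_rot: [0.001, 0.725, 0.689, 0.001]
ft_force: [-1.8, 1.7, 6.1]
grip_width: 0.179
grip_force: 41.0
t 6.3 shaker pos mm [-110.8   -1.4   62.2] F [-1.84  1.63  6.09] gw 0.179
shift frac [0.007 0.254 0.007] turn frac [ 0.0014 -0.0001 -0.0002]
```

View pics/w3.png

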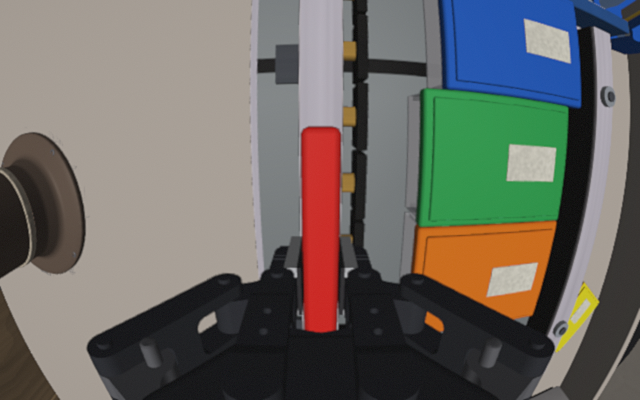

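```bash
python3 -m inch '[[0,0.04,0,0,0,0,1],[0,0.08,0,0,0,0,1],[0,0.12,0,0,0,0,1],[0,0.15,0,0,0,0,1],[0,0.18,0,0,0,0,1],[0,0.21,0,0,0,0,1],[0,0.24,0,0,0,0,1],[0,0.27,0,0,0,0,1]]'; python3 -c "
from h import *
go(-.05,0,.061)"
```

```text
clock: 7.15
position: [0.4885, 0.0019, 0.1823]
eef_rot: [-0.0, 0.725, 0.689, -0.001]
ft_force: [-11.6, 0.2, 15.6]
grip_width: 0.175
grip_force: 42.1
t 7.15 shaker pos mm [-58.9  -1.6  62.3] F [-11.56  -0.41  15.63] gw 0.175
shift frac [0.008 0.044 0.006] turn frac [-0.0014  0.0006 -0.0001]
```

```bash
python3 -m inch '[[0,0.015,-0.005,0,0,0,1],[0,0.03,-0.01,0,0,0,1],[0,0.04,-0.01,0,0,0,1],[0,0.04,-0.01,0,0,0,1]]'; python3 -c "
from h import *
go(-.05,0,.061)
import cv2
c=manip.read_camera('wrist');cv2.imwrite('pics/w4.png',c['image'][:,:,::-1])"
```

```text
clock: 7.55
position: [0.4948, 0.0015, 0.1823]
eef_rot: [-0.002, 0.725, 0.689, -0.002]
ft_force: [-9.7, 1.2, 1.6]
grip_width: 0.177
grip_force: 40.2
t 7.55 shaker pos mm [-52.6  -1.6  62.3] F [-9.77  0.74  1.63] gw 0.177
shift frac [0.008 0.013 0.006] turn frac [-0.0039  0.0003  0.    ]
```

View pics/w4.png

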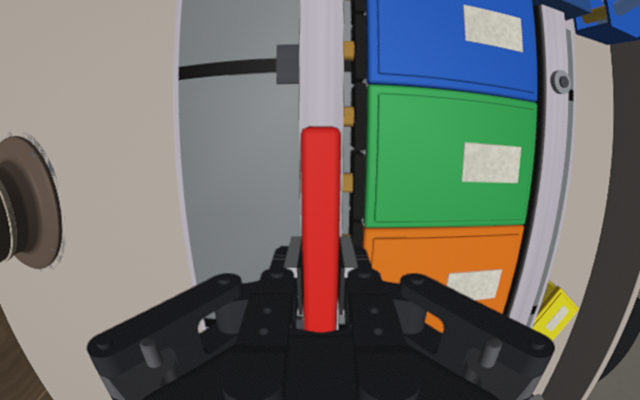

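```bash
python3 -m inch '[[0,0.01,-0.01,0,0,0,0],[0,0.01,-0.01,0,0,0,0],[0,0.01,-0.01,0,0,0,0],[0,0.01,-0.2,0,0,0,0],[0,0.01,-0.4,0,0,0,0.5],[-0.2,0.2,-0.4,0,0,0,1],[-0.4,0.4,-0.4,0,0,0,1],[-0.55,0.44,-0.35,0,0,0,1]]'; python3 -c "
from h import *
go(.034,-.112,.018)"
```

```text
clock: 8.4
position: [0.5835, -0.1144, 0.2547]
eef_rot: [0.002, 0.724, 0.689, 0.002]
ft_force: [0.3, 0.6, 0.3]
grip_width: 0.002
grip_force: 0.0
t 8.4 shaker pos mm [  41.8 -113.   134.7] F [0.31 0.63 0.34] gw 0.002
shift frac [ 0.005 -0.042  0.583] turn frac [0.0034 0.0003 0.0004]
```

```bash
python3 -m inch '[[0,-0.04,0.15,0,0,0,1],[0,-0.04,0.3,0,0,0,1],[0,-0.04,0.45,0,0,0,1],[0,-0.04,0.58,0,0,0,1],[0.04,-0.04,0.58,0,0,0,1],[0.08,-0.04,0.58,0,0,0,1],[0.11,-0.04,0.58,0,0,0,1],[0.12,-0.04,0.58,0,0,0,1]]'; python3 -c "
from h import *
go(.034,-.086,.018)"
```

```text
clock: 9.2
position: [0.5746, -0.0876, 0.1388]
eef_rot: [0.001, 0.724, 0.69, 0.001]
ft_force: [0.6, -1.8, 1.4]
grip_width: 0.003
grip_force: 1.0
t 9.2 shaker pos mm [ 31.6 -86.6  18.8] F [ 0.72 -1.73  1.37] gw 0.003
shift frac [0.003 0.012 0.004] turn frac [0.0021 0.0003 0.0009]
```

```bash
python3 -m inch '[[0.01,0,0,0,0,0,1],[0.015,0,0,0,0,0,1],[0.02,0,0,0,0,0,1],[0.02,0,0,0,0,0,1]]'; python3 -c "
from h import *
go(.034,-.086,.018)"
```

```text
clock: 9.6
position: [0.5739, -0.0857, 0.1374]
eef_rot: [0.001, 0.725, 0.689, 0.0]
ft_force: [0.7, -4.0, 3.7]
grip_width: 0.002
grip_force: 2.3
t 9.6 shaker pos mm [ 30.8 -84.8  17.4] F [ 0.93 -3.91  3.71] gw 0.002
shift frac [-0.006  0.016 -0.003] turn frac [ 0.0008  0.0007 -0.0007]
```

```bash
python3 -m inch '[[0.01,0,0,0,0,0,1],[0.02,0,0,0,0,0,1],[0.03,0,0,0,0,0,1],[0.03,0,0,0,0,0,1]]'; python3 -c "
from h import *
go(.034,-.112,.13)"
```

```text
clock: 10.0
position: [0.5741, -0.0856, 0.1374]
eef_rot: [0.003, 0.727, 0.687, -0.002]
ft_force: [2.0, -18.3, 4.5]
grip_width: -0.0
grip_force: 9.3
t 10.0 shaker pos mm [ 31.  -84.7  17.4] F [  2.87 -18.15   4.48] gw -0.0
shift frac [-0.141  0.016 -0.562] turn frac [ 0.0009  0.0047 -0.0035]
```

```bash
python3 -m inch '[[-0.05,0,0,0,0,0,1],[-0.13,0,0,0,0,0,1],[-0.13,0,-0.2,0,0,0,1],[-0.13,0,-0.4,0,0,0,1],[-0.1,0,-0.57,0,0,0,0.3],[0.1,-0.2,-0.57,0,0,0,0],[0.3,-0.4,-0.57,0,0,0,0],[0.42,-0.42,-0.57,0,0,0,0]]'; python3 -c "
from h import *
go(-.052,0,.062)"
```

```text
clock: 10.8
position: [0.491, 0.0108, 0.2508]
eef_rot: [-0.001, 0.725, 0.689, -0.001]
ft_force: [-0.2, -0.1, -0.6]
grip_width: 0.502
grip_force: 0.0
t 10.8 shaker pos mm [-56.8   7.4 130.8] F [-0.21 -0.12 -0.57] gw 0.502
shift frac [-0.037  0.025  0.344] turn frac [-0.0011  0.0001  0.0003]
```

```bash
python3 -m inch '[[-0.03,0.022,0.05,0,0,0,0],[-0.03,0.022,0.2,0,0,0,0],[-0.03,0.022,0.34,0,0,0,0],[-0.03,0.022,0.34,0,0,0,0],[-0.03,0.022,0.34,0,0,0,1],[-0.03,0.022,0.34,0,0,0,1],[-0.03,0.022,0.34,0,0,0,1],[-0.03,0.022,0.34,0,0,0,1]]' 40; python3 -c "
from h import *
go(-.04,0,.061)"
```

```text
clock: 11.6
position: [0.4974, 0.0033, 0.1839]
eef_rot: [-0.0, 0.725, 0.689, -0.001]
ft_force: [-5.2, 0.1, 0.3]
grip_width: 0.179
grip_force: 40.7
t 11.6 shaker pos mm [-50.1   0.2  63.9] F [-5.19 -0.14  0.25] gw 0.179
shift frac [-0.001  0.051  0.014] turn frac [-0.001   0.0002 -0.0001]
```

```bash
python3 -m inch '[[0,0.01,0,0,0,0,1],[0,0.02,0,0,0,0,1],[0,0.025,0,0,0,0,1],[0,0.025,0,0,0,0,1]]' ; python3 -c "
from h import *
go(-.04,0,.061)"; python3 -m inch '[[0,0.005,0,0,0,0,1],[0,0.01,0,0,0,0,1],[0,0.01,0,0,0,0,1]]'; python3 -c "
from h import *
go(-.04,0,.061)"
```

```text
clock: 12.0
position: [0.5012, 0.003, 0.1839]
eef_rot: [-0.001, 0.725, 0.689, -0.002]
ft_force: [-10.6, 0.2, 4.3]
grip_width: 0.178
grip_force: 41.3
t 12.0 shaker pos mm [-46.3   0.2  63.9] F [-10.61  -0.33   4.26] gw 0.178
shift frac [-0.001  0.032  0.014] turn frac [-0.0026  0.0005 -0.    ]
clock: 12.3
position: [0.5031, 0.003, 0.1839]
eef_rot: [-0.001, 0.725, 0.689, -0.002]
ft_force: [-10.6, -0.4, 4.8]
grip_width: 0.18
grip_force: 41.4
t 12.3 shaker pos mm [-44.4   0.2  63.9] F [-10.61  -0.94   4.79] gw 0.18
shift frac [-0.001  0.022  0.014] turn frac [-0.0026  0.0005 -0.    ]
```

```bash
python3 -m inch '[[0,0.005,0,0,0,0,1],[0,0.01,0,0,0,0,1],[0,0.01,0,0,0,0,1]]' ; python3 -c "
from h import *
go(-.04,0,.061)"; python3 -m inch '[[0,0.005,0,0,0,0,1],[0,0.01,0,0,0,0,1],[0,0.01,0,0,0,0,1]]'; python3 -c "
from h import *
go(-.04,0,.061)"
```

```text
clock: 12.6
position: [0.5051, 0.0028, 0.1839]
eef_rot: [-0.001, 0.725, 0.689, -0.002]
ft_force: [-10.7, 0.2, 5.5]
grip_width: 0.175
grip_force: 41.4
t 12.6 shaker pos mm [-42.4   0.2  63.9] F [-10.74  -0.35   5.47] gw 0.175
shift frac [-0.001  0.012  0.014] turn frac [-0.0027  0.0005 -0.0001]
clock: 12.9
position: [0.5067, 0.0027, 0.1838]
eef_rot: [-0.001, 0.725, 0.689, -0.002]
ft_force: [-12.1, 0.6, 6.0]
grip_width: 0.18
grip_force: 41.5
t 12.9 shaker pos mm [-40.7   0.2  63.8] F [-12.13  -0.05   6.  ] gw 0.18
shift frac [-0.001  0.004  0.014] turn frac [-0.0031  0.0006 -0.0001]
```

```bash
python3 -m inch '[[0,0.005,0,0,0,0,1],[0,0.01,0,0,0,0,1],[0,0.01,0,0,0,0,1]]' ; python3 -c "
from h import *
go(-.04,0,.061)"; python3 -m inch '[[0,0.005,0,0,0,0,1],[0,0.008,0,0,0,0,1],[0,0.008,0,0,0,0,1]]'; python3 -c "
from h import *
go(-.04,0,.061)"
```

```text
clock: 13.2
position: [0.5084, 0.0027, 0.1839]
eef_rot: [-0.002, 0.725, 0.689, -0.002]
ft_force: [-13.7, 0.9, 7.6]
grip_width: 0.18
grip_force: 41.7
t 13.2 shaker pos mm [-39.1   0.2  63.9] F [-13.75   0.23   7.57] gw 0.18
shift frac [-0.001 -0.004  0.014] turn frac [-0.0035  0.0007 -0.    ]
clock: 13.5
position: [0.5096, 0.0026, 0.1838]
eef_rot: [-0.002, 0.725, 0.689, -0.003]
ft_force: [-14.4, 0.8, 9.2]
grip_width: 0.178
grip_force: 41.9
t 13.5 shaker pos mm [-37.9   0.2  63.8] F [-14.46   0.09   9.18] gw 0.178
shift frac [-0.001 -0.01   0.014] turn frac [-0.004   0.0009  0.    ]
```

```bash
python3 -m inch '[[0,0.005,0,0,0,0,1],[0,0.005,0,0,0,0,1]]' ; python3 -c "
from h import *
go(-.04,0,.061)"; python3 -m inch '[[0,-0.005,-0.005,0,0,0,1],[0,-0.008,-0.008,0,0,0,1],[0,-0.008,-0.008,0,0,0,1]]'; python3 -c "
from h import *
go(-.04,0,.061)"
```

```text
clock: 13.7
position: [0.5104, 0.0025, 0.1838]
eef_rot: [-0.002, 0.725, 0.689, -0.003]
ft_force: [-15.9, 0.1, 8.7]
grip_width: 0.177
grip_force: 41.9
t 13.7 shaker pos mm [-37.1   0.2  63.8] F [-15.88  -0.68   8.7 ] gw 0.177
shift frac [-0.001 -0.015  0.014] turn frac [-0.0042  0.0009 -0.    ]
clock: 14.0
position: [0.5104, 0.0025, 0.1839]
eef_rot: [-0.001, 0.725, 0.689, -0.001]
ft_force: [-7.4, 1.5, -10.4]
grip_width: 0.177
grip_force: 40.2
t 14.0 shaker pos mm [-37.1   0.2  63.9] F [ -7.46   1.13 -10.44] gw 0.177
shift frac [-0.001 -0.014  0.015] turn frac [-0.0025  0.0001 -0.    ]
```

```bash
python3 -m inch '[[0,-0.004,0.004,0,0,0,1],[0,-0.004,0.004,0,0,0,0],[0,-0.004,0.004,0,0,0,0],[0,-0.004,0.004,0,0,0,0],[0,-0.004,-0.2,0,0,0,0],[0,-0.004,-0.4,0,0,0,0]]' ; python3 -m inch '[[-0.2,-0.2,-0.2,0,0,0,0],[-0.5,-0.5,-0.4,0,0,0,0],[-0.8,-0.8,-0.4,0,0,0,0],[-0.9,-0.9,-0.4,0,0,0,0],[-1,-1,-0.4,0,0,0,0],[-1,-1,-0.4,0,0,0,0],[-1,-1,-0.4,0,0,0,0]]'; python3 -c "
from h import *
go(-.04,0,.061)
import cv2
c=manip.read_camera('top');cv2.imwrite('pics/t3.png',cv2.resize(c['image'][150:270,250:390,::-1],None,fx=5,fy=5,interpolation=cv2.INTER_CUBIC))"
```

```text
clock: 14.6
position: [0.5113, 0.0025, 0.2654]
eef_rot: [-0.001, 0.725, 0.689, -0.0]
ft_force: [1.1, 0.1, 1.3]
grip_width: 0.497
grip_force: 0.0
clock: 15.3
position: [0.2981, -0.1913, 0.346]
eef_rot: [0.002, 0.728, 0.686, -0.0]
ft_force: [0.0, 0.0, -0.5]
grip_width: 0.499
grip_force: 0.0
t 15.3 shaker pos mm [-239.4 -204.1  226. ] F [ 0.01  0.02 -0.46] gw 0.499
shift frac [1.032 0.987 0.824] turn frac [ 0.0013  0.0021 -0.0054]
```

View pics/t3.png

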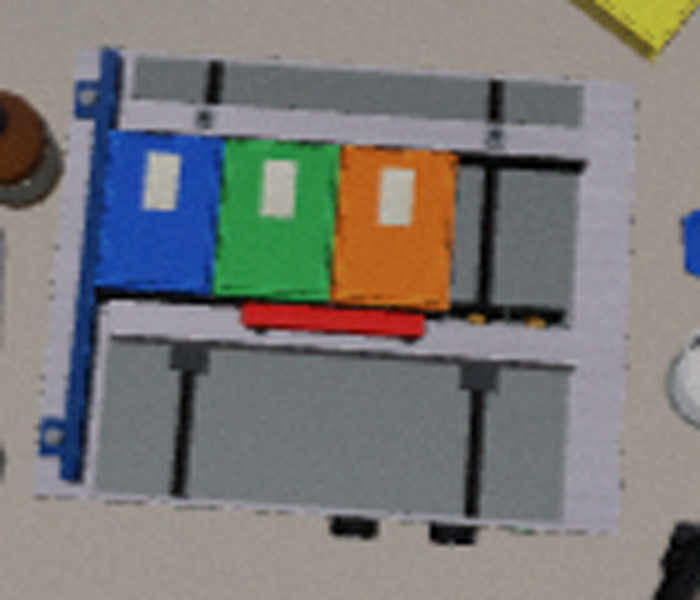

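```bash
python3 -c "
from h import *
for p in[(108,131),(97,290),(458,153),(449,312)]: print(RS.T@(cr(*p,.164)-CS))"
```

```text
[0.08890997 0.16573978 0.044     ]
[-0.02186061  0.16283985  0.044     ]
[ 0.08873874 -0.07425882  0.044     ]
[-0.02160962 -0.07449107  0.044     ]
```

```bash
python3 -c "
from station import manip
print(manip.close_job())"
```

```text
the job is handed in; nothing more can be done
None
```

The job is handed in at about 15 s of the 62 s. The last top picture shows the three boxes in one closed row, square to the blue fence and up against the rear bar. The clamping bar is released and pressing at an estimated 5 to 6.5 N in total, about 1.7 to 2.1 N per box. The per-box forces were worked out from the wrist force, not measured, and the verdict was not shown.

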